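# Stand the shaft sleeves in their holders

## Task

Sort the pump parts on the seal bench: take the four steel shaft sleeves (the tall tubes) one after another and stand each upright in the round holder of its own size, the smallest sleeve in the smallest holder and so on up to the largest in the largest, flat on the holder's floor. Set them down gently without dropping or knocking any over, and leave the two flat steel rings where they lie.

Things in the scene. Friction and masses are not known exactly. Their poses are not given: they have to be found in the camera images.
- sleeve_a: the smallest shaft sleeve: a plain steel tube standing upright, outer diameter 30 mm, wall 5 mm, 48 mm tall; loose, under 0.5 kg. Origin: centre of its underside; z is its axis, up
- sleeve_b: the second smallest shaft sleeve: a plain steel tube standing upright, outer diameter 40 mm, wall 5 mm, 52 mm tall; loose, under 0.5 kg. Origin: centre of its underside; z is its axis, up
- sleeve_c: the second largest shaft sleeve: a plain steel tube standing upright, outer diameter 50 mm, wall 5 mm, 56 mm tall; loose, under 0.5 kg. Origin: centre of its underside; z is its axis, up
- sleeve_d: the largest shaft sleeve: a plain steel tube standing upright, outer diameter 60 mm, wall 5 mm, 60 mm tall; loose, under 0.5 kg. Origin: centre of its underside; z is its axis, up
- holder_a: the smallest holder: a round shallow grey plastic dish fixed to the bench, recess 48 mm across inside, 58 mm outside, rim 14 mm high, its inner floor 6 mm above the bench (recess 8 mm deep). Belongs to the sleeve of 30 mm, with 9 mm of room all round. Origin: centre of its underside, on the bench; z up
- holder_b: the second smallest holder: a round shallow grey plastic dish fixed to the bench, recess 58 mm across inside, 68 mm outside, rim 14 mm high, its inner floor 6 mm above the bench (recess 8 mm deep). Belongs to the sleeve of 40 mm, with 9 mm of room all round. Origin: centre of its underside, on the bench; z up
- holder_c: the second largest holder: a round shallow grey plastic dish fixed to the bench, recess 68 mm across inside, 78 mm outside, rim 14 mm high, its inner floor 6 mm above the bench (recess 8 mm deep). Belongs to the sleeve of 50 mm, with 9 mm of room all round. Origin: centre of its underside, on the bench; z up
- holder_d: the largest holder: a round shallow grey plastic dish fixed to the bench, recess 78 mm across inside, 88 mm outside, rim 14 mm high, its inner floor 6 mm above the bench (recess 8 mm deep). Belongs to the sleeve of 60 mm, with 9 mm of room all round. Origin: centre of its underside, on the bench; z up
- flat_ring_1: a flat steel seal ring lying on the bench, 74 mm outer and 48 mm inner diameter, 12 mm thick; loose; not a sleeve, to be left alone. Origin: centre of its underside; z up
- flat_ring_2: a smaller flat steel seal ring lying on the bench, 66 mm outer and 48 mm inner diameter, 12 mm thick; loose; not a sleeve, to be left alone. Origin: centre of its underside; z up
There are look-alikes about, which are no part of the job. Leave any red look-alike of the holder_b alone.

How it is judged:
By the outcome, as a careful person would: the job done as asked, in the order asked, and still so for the second after the job is handed in, with the robot touching nothing.
It also fails if it takes over 104 s, if anything falls off the work surface, if the arm or the gripper's body presses on something with over 40 N, if the wrist force passes 120 N, or if a joint passes its speed limit or range.

## Robot

A 6-joint arm with a two-finger parallel gripper is mounted at the origin on the work surface. World frame = base frame: x ahead of the robot, y to its left, z up, the work surface at z = 0. Lengths are in m, angles in degrees, forces in N, time in s.
With the tool pointing down it reaches from about 0.375 to 0.9 m from the base axis. Payload 3.1 kg.
Tool frame: the origin (TCP) lies at the very end of the fingers, on their centre line; the grasp point (between the pads) lies 19 mm behind it; z points along the fingers, y is the line along which they close (so a half turn about z gives the same grasp; the last joint's range is limited). The gripper opens to 87 mm and grips with 3 to 60 N. Pads are 19 mm wide; open, the fingers measure 117 mm over their backs; the gripper's body (75 mm by 190 mm) begins 51 mm behind the grasp point.
Start: joints at [-79.04, 30.224, 82.088, -0, 67.689, -10.227], TCP at [0.226, -0.583, 0.223] pointing down, gripper open.
Joint ranges: [-176.69, 176.69], [-43.24, 126.21], [12.49, 139.97], [-82, 262], [0, 151.66], [-163.58, 163.58]. Speed limits (degrees/s): [159.86, 159.86, 180, 180, 180, 180].

## Interface

Orientations are given as a 3x3 rotation matrix whose columns are the frame's x, y, z axes.
In Python, from rig import bot gives the robot as it stands.
- The arm moves only by the tool move_arm, never from a script. Its argument "increments" is a list of rows, each an object with "xyz": the shift along the tool's x, y, z in mm, a list of three; "roll": the turn about the tool's z in rad; "grip": the opening in per cent of the stroke, from 0 (shut) to 100 (fully open). A call has 1 to 5 rows; each row shifts and turns the commanded pose from where the row before left it, along the tool's axes as they then stand; what a row does not reach is not made up. A row lasts 1/12 s, in which the tool goes at most 41.7 mm and 7.16 degrees, less where a joint would pass 70% of its speed; a pose out of reach is approached as far as the arm can. A call is refused whole if a number of a shift passes 41.7 or a number of a turn 0.125, either way. A call with a gripper value outside its range is refused whole. The fingers move at their own pace and stop on an object; the grip force is fixed at half the most. Time passes only in rows, so rows that do not move let the fingers close. It gives the time, the measured TCP pose, the force, the opening and the grip force at its end, in the units of the state.
- bot.read_state(): the state, without advancing time (a new reading comes with each control period).
- bot.capture(name): name is "scene" or "top" or "wrist"; returns (picture, depth): 400x640x3 uint8, red, green, blue; 400x640 float32, m along the optical axis (not along the pixel's ray), 0 where there is no reading.
- bot.camera_model(name): a dict with "intrinsics" (3x3 intrinsics, pixels), "D" ([k1, k2, p1, p2, k3] as OpenCV has them; the pictures are not rectified), "rvec" (rotation vector, rad) and "tvec" (3), from world to camera coordinates, as OpenCV has them; the wrist camera has in their place "tool_from_camera" (4x4, takes a point from camera to tool coordinates, whose origin is the TCP and whose axes are the flange's). Camera axes: x right, y down, z forward; pixel columns grow to the right and rows downward; lengths in m; the calibration is good to about 2 mm. A picture is of the moment at which its call begins: read the wrist's pose just before it. camera_model takes no time and is no camera call.
- bot.hand_in(): hands the job in; it is judged then, once.
Trained networks look in the newest picture that a camera, given by its name, has taken for a name from the list of things; names that differ only in an ending like _2 or _b are one class to them, and where a whole thing is asked for, a point or a joint stands for the part that bears it (a point fixed in the world has none). Each returns a list of dicts, best first, with "conf" (0 to 1); they miss things now and then, are a little off and sometimes report something else, mostly with a low value. They report only what shows in the picture. A call takes as long as a camera call. They do not tell look-alikes from the thing itself.
- bot.spot_in(label, camera): "at" ([x, y, z] in m, in the coordinates of the camera as it stood for that picture, good to about 4 mm: the middle of the surface that is visible of it).
- bot.trace(label, camera): "mask" (400x640 bool, what is visible of it).
The state is a dict: "time_s": time; "joint_positions": joint angles; "qvel": joint speeds; "tau": joint torques, N m; "position": TCP position; "tcp_rot": TCP orientation; "force": force on the tool from outside, world axes, zero at the start; "moment": the same for the moment, N m; "opening": opening from 0.0 (shut) to 1.0 (fully open); "grasp_force": force on a finger pad.
Only numpy, scipy, OpenCV 4.12 (cv2) and the standard library are available. Lean on these libraries where they do the work, as an engineer would, in place of code of your own. Each camera call takes 0.05 s, during which the arm holds its last target. There are 200 camera calls.

## Working session

There is one attempt and no reset: what is moved stays moved. The work goes in short steps, Python scripts to look and compute and a tool call to move; the robot and the scene stay as the last step left them, time stands still between calls to the robot, and variables do not carry over. Pictures are saved under pics/ and viewed, at most 14 in all, crops included, and the job is handed in when it is done.

Besides the shell and the picture viewer there is one more tool, called after "Call:" by a JSON object that holds its "op" and its "data". move_arm: Moves the arm, as the interface text tells. Its arguments: {"type":"object","properties":{"increments":{"type":"array"}},"required":["increments"]}

```bash
mkdir -p pics; ls; python3 - <<'E'
from rig import bot
import cv2,numpy as np
s=bot.read_state();print({k:np.round(v,3).tolist() for k,v in s.items()})
for n in ["scene","top"]:
    p,d=bot.capture(n);cv2.imwrite(f"pics/{n}0.png",p[:,:,::-1]);np.save(f"pics/{n}_d.npy",d)
    print(n,bot.camera_model(n))
print(bot.camera_model("wrist"))
E
```

```text
pics
{'time_s': 0.0, 'joint_positions': [-79.041, 30.279, 82.155, -0.002, 67.688, -10.228], 'qvel': [0.036, 0.054, 0.02, 0.074, 0.025, 0.084], 'tau': [0.002, -44.004, -17.66, 0.063, 0.058, -0.0], 'position': [0.226, -0.582, 0.222], 'tcp_rot': [[0.932, 0.361, -0.0], [0.361, -0.932, 0.002], [0.0, -0.002, -1.0]], 'force': [-0.047, 0.531, -0.543], 'moment': [-0.003, -0.012, 0.039], 'grasp_force': 0.0, 'opening': 1.003}
scene {'intrinsics': array([[467.07554863,   0.        , 320.53634064],
       [  0.        , 467.07554863, 204.62768615],
       [  0.        ,   0.        ,   1.        ]]), 'D': array([-0.02456969,  0.        ,  0.        ,  0.        ,  0.        ]), 'rvec': array([ 2.40816854,  0.91196516, -0.29363183]), 'tvec': array([-0.36254496, -0.23921666,  1.29272737])}
top {'intrinsics': array([[401.13227198,   0.        , 318.08665316],
       [  0.        , 401.13227198, 201.47038601],
       [  0.        ,   0.        ,   1.        ]]), 'D': array([-0.01718616,  0.        ,  0.        ,  0.        ,  0.        ]), 'rvec': array([ 2.15289541, -2.18848704,  0.15165431]), 'tvec': array([-0.01177904,  0.46921552,  0.91010731])}
{'intrinsics': array([[277.66216075,   0.        , 314.53837277],
       [  0.        , 277.66216075, 195.89867121],
       [  0.        ,   0.        ,   1.        ]]), 'D': array([-0.02763131,  0.        ,  0.        ,  0.        ,  0.        ]), 'tool_from_camera': array([[ 4.93643495e-04, -9.53666755e-01, -3.00864549e-01,
         8.44567281e-02],
       [ 9.99999865e-01,  5.20032977e-04, -7.62713204e-06,
        -8.48611619e-04],
       [ 1.63733229e-04, -3.00864504e-01,  9.53666883e-01,
        -1.63282408e-01],
       [ 0.00000000e+00,  0.00000000e+00,  0.00000000e+00,
         1.00000000e+00]])}
```

View pics/top0.png

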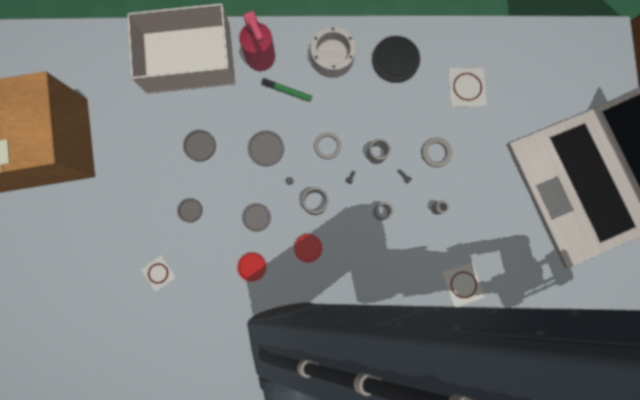

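View pics/scene0.png

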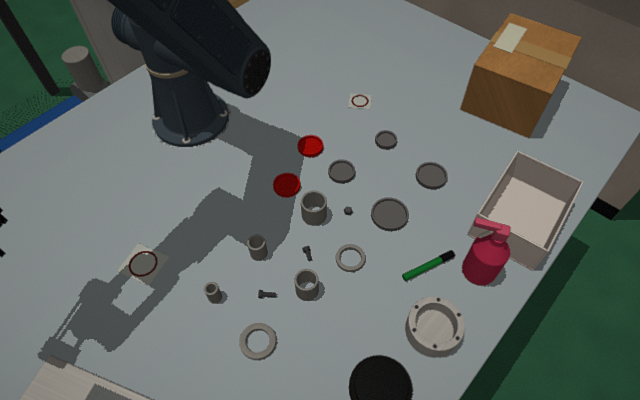

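Top view: candidate sleeves are the tall tubes at about (314,200), (378,151), (382,211) and (440,207). The flat rings are at (327,146) and (437,152), and are to be left alone. The grey holders are at (190,210), (257,217), (200,145) and (266,148). The red look-alikes are at (252,266) and (308,247), also to be left alone. The round ring cards and the flanged dish at (333,50) are clutter.

```bash
cat > h.py <<'E'
import numpy as np,cv2
def pts(m,d,T=None):
    """world points HxWx3 from depth; T = world_from_camera for the wrist"""
    h,w=d.shape;v,u=np.mgrid[:h,:w]
    n=cv2.undistortPoints(np.stack([u,v],-1).reshape(-1,1,2).astype(float),m["intrinsics"],m["D"]).reshape(h,w,2)
    P=np.dstack([n,np.ones((h,w))])*d[...,None]
    if T is not None: return P@T[:3,:3].T+T[:3,3]
    R=cv2.Rodrigues(m["rvec"])[0]
    return (P-m["tvec"])@R
def circ(xy,r):
    from scipy.optimize import least_squares
    return least_squares(lambda c:np.hypot(*(xy-c[:2]).T)-c[2],[*np.median(xy,0),r],loss="soft_l1",f_scale=.002).x
E
python3 - <<'E'
from rig import bot
from h import *
m=bot.camera_model("top");d=np.load("pics/top_d.npy");P=pts(m,d)
img=cv2.imread("pics/top0.png")
for n,(u,v) in dict(S1=(314,200),S2=(378,151),S3=(382,211),S4=(440,207),R1=(327,146),R2=(437,152),H1=(200,145),H2=(266,148),H3=(190,210),H4=(257,217),X1=(252,266),X2=(308,247)).items():
    w=P[v-24:v+25,u-24:u+25].reshape(-1,3);zt=np.percentile(w[:,2],99)
    lo=.008 if zt<.03 else zt-.012
    mk=((P[v-24:v+25,u-24:u+25,2]>lo)).astype(np.uint8)
    k,l,st,ce=cv2.connectedComponentsWithStats(mk)
    i=min(range(1,k),key=lambda i:np.hypot(*(ce[i]-24))-st[i,4]*.05)
    q=w[(l==i).ravel()];hull=cv2.convexHull(q[:,:2].astype(np.float32))[:,0]
    c,r=cv2.minEnclosingCircle(hull)
    print(n,"z",np.round(np.percentile(q[:,2],[10,50,99])*1000),"encl",np.round(np.array([*c,r])*1000,1),"fit",np.round(circ(hull,.03)*1000,1),"n",len(q))
print("bench z",np.median(P[225:260,180:230,2]))
cv2.imwrite("pics/crop1.png",cv2.resize(img[110:290,160:480],(800,450),interpolation=2))
E
```

```text
S1 z [ 55.  59. 188.] encl [428.9  -7.6  70.7] fit [467.5 -11.5  30.6] n 187
S2 z [ 48.  54. 959.] encl [483.1 -88.8 153.8] fit [ 586.2 -163.7   25.3] n 172
S3 z [46. 51. 56.] encl [406.  -92.9 105.9] fit [ 442.8 -168.7   20.8] n 124
S4 z [41. 47. 50.] encl [ 451.2 -304.4   15.1] fit [ 451.2 -304.3   14.6] n 99
R1 z [ 9. 11. 16.] encl [500.2 -21.4 143.3] fit [604.6 -45.   35.1] n 255
R2 z [ 9. 11. 15.] encl [ 589.  -311.1   37.6] fit [ 589.3 -310.9   36.7] n 395
H1 z [10. 12. 16.] encl [613.7 264.9  39.8] fit [613.6 265.3  38.9] n 229
H2 z [ 10.  13. 959.] encl [502.1  59.9 154.7] fit [603.4 103.6  43.8] n 247
H3 z [10. 13. 16.] encl [455.9 285.3  29.1] fit [455.6 285.5  28.5] n 172
H4 z [10. 13. 17.] encl [407.7  77.4  90.2] fit [435.9 126.1  34. ] n 187
X1 z [ 10.  13. 959.] encl [333.7  85.7  87.7] fit [320.8 136.9  34.1] n 201
X2 z [ 10.  13. 959.] encl [361.9   5.6  33.7] fit [361.8   5.6  33.2] n 187
bench z -0.0009255079440333989
```

View pics/crop1.png

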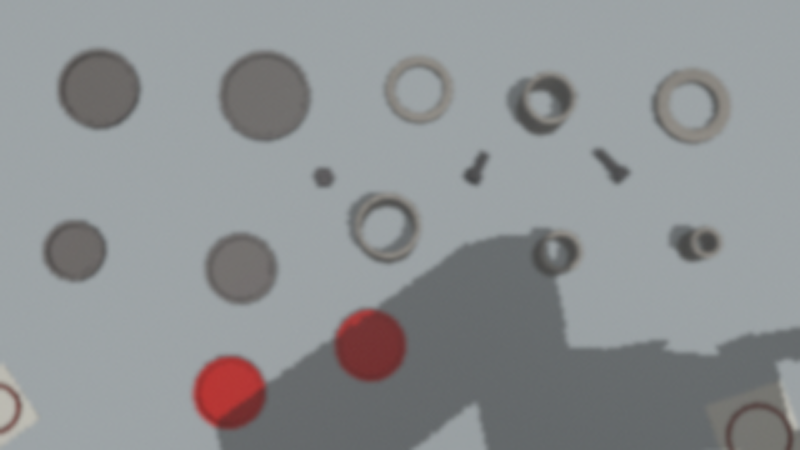

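The crop confirms the four tubes, and the fitted radii give their sizes:

| Size | Sleeve, crop px | Sleeve xy (mm) | Holder xy (mm) |
|---|---|---|---|
| a | (705,242) | (451,-304) | (456,285) |
| b | (557,253) | (443,-169) | (436,126) |
| c | (548,98) | (586,-164) | (614,265) |
| d | (386,228) | (467,-11) | (603,104) |

The discs at crop (230,392) and (370,345) are red and to be avoided. I'll start with a.

Call:
{"op": "move_arm", "data": {"increments": [{"xyz":[0,0,0],"roll":0.123,"grip":100},{"xyz":[0,0,0],"roll":0.123,"grip":100},{"xyz":[0,0,0],"roll":0.123,"grip":100},{"xyz":[20,-25,0],"roll":0,"grip":100},{"xyz":[25,-31,0],"roll":0,"grip":100}]}}

```text
time_s: 0.52
position: [0.2697, -0.5283, 0.2219]
tcp_rot: [[1.0, -0.004, -0.0], [-0.004, -1.0, -0.001], [-0.0, 0.001, -1.0]]
force: [0.9, 0.1, 0.5]
opening: 0.997
grasp_force: 0.0
```

Call:
{"op": "move_arm", "data": {"increments": [{"xyz":[25,-31,0],"roll":0,"grip":100},{"xyz":[25,-31,0],"roll":0,"grip":100},{"xyz":[25,-31,0],"roll":0,"grip":100},{"xyz":[25,-31,10],"roll":0,"grip":100},{"xyz":[15,-25,20],"roll":0,"grip":100}]}}

```text
time_s: 0.93
position: [0.3886, -0.3766, 0.1942]
tcp_rot: [[1.0, 0.002, 0.004], [0.002, -1.0, -0.004], [0.004, 0.004, -1.0]]
force: [0.8, -0.1, -1.5]
opening: 1.0
grasp_force: 0.0
```

Call:
{"op": "move_arm", "data": {"increments": [{"xyz":[0,-30,20],"roll":0,"grip":100},{"xyz":[0,-30,20],"roll":0,"grip":100},{"xyz":[0,-10,20],"roll":0,"grip":100},{"xyz":[0,0,0],"roll":0,"grip":100},{"xyz":[0,0,0],"roll":0,"grip":100}]}}

```text
time_s: 1.35
position: [0.3855, -0.307, 0.132]
tcp_rot: [[1.0, 0.002, -0.001], [0.002, -1.0, 0.001], [-0.001, -0.001, -1.0]]
force: [1.4, -0.5, -0.4]
opening: 1.0
grasp_force: 0.0
```

```bash
cat >> h.py <<'E'
def wrist(bot):
    s=bot.read_state();p,d=bot.capture("wrist");m=bot.camera_model("wrist")
    T=np.eye(4);T[:3,:3]=s["tcp_rot"];T[:3,3]=s["position"];T=T@m["tool_from_camera"]
    return s,p,pts(m,d,T)
def find(P,c,r,z0,z1,c_r=None):
    """circle fit to the outer hull of points of height z0..z1 near c (m)"""
    k=(P[...,2]>z0)&(P[...,2]<z1)&(np.hypot(P[...,0]-c[0],P[...,1]-c[1])<r+.015)
    q=P[k];hull=cv2.convexHull(q[:,:2].astype(np.float32))[:,0]
    return np.round(circ(hull,r)*1000,1),np.round(np.median(q[:,2])*1000,1),len(q)
E
python3 - <<'E'
from rig import bot
from h import *
s,p,P=wrist(bot);cv2.imwrite("pics/w1.png",p[:,:,::-1]);print(np.round(s["position"],4))
print("A",find(P,(.451,-.304),.015,.042,.055))
print("B",find(P,(.443,-.169),.020,.045,.060))
E
```

```text
[ 0.3855 -0.307   0.132 ]
A (array([ 453.3, -303.5,   14.4]), np.float64(48.8), 525)
B (array([ 446.6, -168.1,   19.7]), np.float64(52.4), 1035)
```

Call:
{"op": "move_arm", "data": {"increments": [{"xyz":[34,-2,0],"roll":0,"grip":100},{"xyz":[33,-1,0],"roll":0,"grip":100},{"xyz":[0,0,25],"roll":0,"grip":100},{"xyz":[0,0,35],"roll":0,"grip":100},{"xyz":[0,0,35],"roll":0,"grip":100}]}}

```text
time_s: 1.82
position: [0.4559, -0.3087, 0.0391]
tcp_rot: [[1.0, 0.0, 0.007], [0.0, -1.0, -0.007], [0.007, 0.007, -1.0]]
force: [-0.2, -0.0, -0.8]
opening: 1.0
grasp_force: 0.0
```

Call:
{"op": "move_arm", "data": {"increments": [{"xyz":[0,0,15],"roll":0,"grip":100},{"xyz":[0,0,7],"roll":0,"grip":100},{"xyz":[0,0,0],"roll":0,"grip":60},{"xyz":[0,0,0],"roll":0,"grip":40},{"xyz":[0,0,0],"roll":0,"grip":30}]}}

```text
time_s: 2.23
position: [0.4539, -0.3063, 0.0172]
tcp_rot: [[1.0, 0.0, 0.003], [0.0, -1.0, -0.003], [0.003, 0.003, -1.0]]
force: [0.1, 0.1, 0.2]
opening: 0.851
grasp_force: 0.0
```

Call:
{"op": "move_arm", "data": {"increments": [{"xyz":[0,0,0],"roll":0,"grip":20},{"xyz":[0,0,0],"roll":0,"grip":10},{"xyz":[0,0,0],"roll":0,"grip":10},{"xyz":[0,0,0],"roll":0,"grip":10},{"xyz":[0,0,0],"roll":0,"grip":10}]}}

```text
time_s: 2.65
position: [0.4528, -0.3046, 0.0159]
tcp_rot: [[1.0, 0.001, 0.0], [0.001, -1.0, -0.0], [0.0, 0.0, -1.0]]
force: [-0.4, 0.3, 0.0]
opening: 0.482
grasp_force: 0.0
```

Call:
{"op": "move_arm", "data": {"increments": [{"xyz":[0,0,0],"roll":0,"grip":10},{"xyz":[0,0,0],"roll":0,"grip":10},{"xyz":[0,0,0],"roll":0,"grip":10},{"xyz":[0,0,0],"roll":0,"grip":10},{"xyz":[0,0,0],"roll":0,"grip":10}]}}

```text
time_s: 3.07
position: [0.4527, -0.3045, 0.0156]
tcp_rot: [[1.0, 0.001, -0.0], [0.001, -1.0, 0.0], [-0.0, -0.0, -1.0]]
force: [0.2, 0.2, 0.8]
opening: 0.329
grasp_force: 30.0
```

Call:
{"op": "move_arm", "data": {"increments": [{"xyz":[0,0,-15],"roll":0,"grip":10},{"xyz":[0,0,-30],"roll":0,"grip":10},{"xyz":[0,0,-35],"roll":0,"grip":10},{"xyz":[0,-10,-25],"roll":0,"grip":10},{"xyz":[0,-25,-10],"roll":0,"grip":10}]}}

```text
time_s: 3.48
position: [0.4555, -0.274, 0.1342]
tcp_rot: [[1.0, -0.002, 0.008], [-0.002, -1.0, -0.008], [0.008, 0.008, -1.0]]
force: [2.2, 0.2, -1.4]
opening: 0.332
grasp_force: 30.0
```

Call:
{"op": "move_arm", "data": {"increments": [{"xyz":[0,-35,0],"roll":0,"grip":10},{"xyz":[0,-40,0],"roll":0,"grip":10},{"xyz":[0,-40,0],"roll":0,"grip":10},{"xyz":[0,-40,0],"roll":0,"grip":10},{"xyz":[0,-40,0],"roll":0,"grip":10}]}}

```text
time_s: 3.9
position: [0.4519, -0.0728, 0.1305]
tcp_rot: [[1.0, -0.0, -0.0], [-0.0, -1.0, 0.0], [-0.0, -0.0, -1.0]]
force: [1.5, -0.2, -1.3]
opening: 0.332
grasp_force: 30.0
```

Call:
{"op": "move_arm", "data": {"increments": [{"xyz":[0,-40,0],"roll":0,"grip":10},{"xyz":[0,-40,0],"roll":0,"grip":10},{"xyz":[0,-40,0],"roll":0,"grip":10},{"xyz":[0,-40,0],"roll":0,"grip":10},{"xyz":[0,-40,0],"roll":0,"grip":10}]}}

```text
time_s: 4.32
position: [0.4517, 0.1274, 0.1304]
tcp_rot: [[1.0, 0.001, -0.001], [0.001, -1.0, -0.0], [-0.001, 0.0, -1.0]]
force: [0.5, -1.0, -0.6]
opening: 0.328
grasp_force: 30.0
```

Call:
{"op": "move_arm", "data": {"increments": [{"xyz":[0,-40,0],"roll":0,"grip":10},{"xyz":[0,-35,0],"roll":0,"grip":10},{"xyz":[0,-25,0],"roll":0,"grip":10},{"xyz":[0,-10,0],"roll":0,"grip":10},{"xyz":[0,0,0],"roll":0,"grip":10}]}}

```text
time_s: 4.73
position: [0.4519, 0.2374, 0.1304]
tcp_rot: [[1.0, 0.005, 0.0], [0.005, -1.0, 0.0], [0.0, -0.0, -1.0]]
force: [-1.3, -0.1, -0.5]
opening: 0.328
grasp_force: 30.0
```

```bash
python3 - <<'E'
from rig import bot
from h import *
s,p,P=wrist(bot);cv2.imwrite("pics/w2.png",p[:,:,::-1]);print(np.round(s["position"],4))
for n,c,r in [("A",(.456,.2855),.029),("B",(.436,.126),.034),("C",(.614,.265),.039),("D",(.603,.104),.044)]: print(n,find(P,c,r,.010,.020))
k=(np.abs(P[...,0]-.452)<.012)&(np.abs(P[...,1]-.237)<.03)&(P[...,2]<.15)
print("held low z",np.percentile(P[k][:,2],[1,5,50]) if k.any() else None)
E
```

```text
[0.4519 0.2374 0.1304]
A (array([458.6, 288.5,  28.6]), np.float64(14.6), 806)
B (array([439.2, 131.1,  33.5]), np.float64(14.5), 981)
C (array([614.7, 268.1,  38.2]), np.float64(14.8), 999)
D (array([606. , 108.1,  43.8]), np.float64(14.6), 1453)
held low z [-3.98310748e-04  9.63502613e-05  1.42566388e-02]
```

View pics/w2.png

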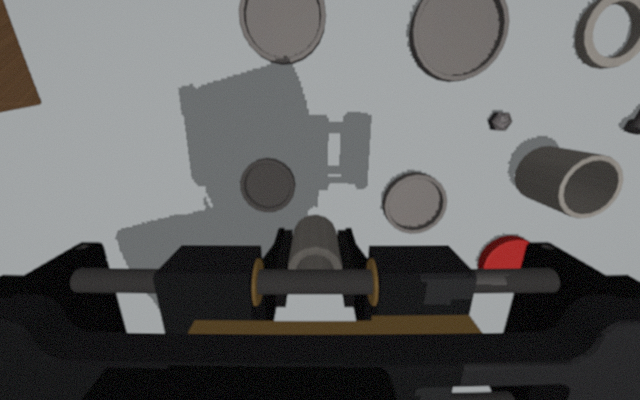

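The held sleeve is at (316,240), upright. Holder a is at (268,184), b at (414,201), c at (282,20) and d at (458,40). The red dish at (505,255) is to be avoided.

Call:
{"op": "move_arm", "data": {"increments": [{"xyz":[3,-20,0],"roll":0,"grip":10},{"xyz":[3,-25,0],"roll":0,"grip":10},{"xyz":[0,-5,15],"roll":0,"grip":10},{"xyz":[0,0,25],"roll":0,"grip":10},{"xyz":[0,0,30],"roll":0,"grip":10}]}}

```text
time_s: 5.2
position: [0.4601, 0.2845, 0.0613]
tcp_rot: [[1.0, -0.0, 0.004], [-0.0, -1.0, 0.001], [0.004, -0.001, -1.0]]
force: [-0.4, 0.3, -1.3]
opening: 0.328
grasp_force: 30.0
```

Call:
{"op": "move_arm", "data": {"increments": [{"xyz":[0,0,15],"roll":0,"grip":10},{"xyz":[0,0,8],"roll":0,"grip":10},{"xyz":[0,0,4],"roll":0,"grip":10},{"xyz":[0,0,0],"roll":0,"grip":10},{"xyz":[0,0,0],"roll":0,"grip":10}]}}

```text
time_s: 5.62
position: [0.4591, 0.285, 0.0342]
tcp_rot: [[1.0, -0.0, 0.001], [-0.0, -1.0, 0.0], [0.001, -0.0, -1.0]]
force: [-0.6, -1.1, -0.8]
opening: 0.331
grasp_force: 30.0
```

Call:
{"op": "move_arm", "data": {"increments": [{"xyz":[-1,-2,6],"roll":0,"grip":10},{"xyz":[0,0,3],"roll":0,"grip":10},{"xyz":[0,0,2],"roll":0,"grip":10},{"xyz":[0,0,1],"roll":0,"grip":10},{"xyz":[0,0,0],"roll":0,"grip":10}]}}

```text
time_s: 6.03
position: [0.4572, 0.2876, 0.0216]
tcp_rot: [[1.0, 0.001, 0.0], [0.001, -1.0, 0.0], [0.0, -0.0, -1.0]]
force: [0.2, -0.0, -1.0]
opening: 0.327
grasp_force: 30.0
```

Call:
{"op": "move_arm", "data": {"increments": [{"xyz":[0,0,0.5],"roll":0,"grip":10},{"xyz":[0,0,0],"roll":0,"grip":10},{"xyz":[0,0,0.3],"roll":0,"grip":10},{"xyz":[0,0,0],"roll":0,"grip":10}]}}

```text
time_s: 6.37
position: [0.4573, 0.2876, 0.0215]
tcp_rot: [[1.0, 0.001, 0.0], [0.001, -1.0, 0.0], [0.0, -0.0, -1.0]]
force: [-1.4, -0.1, 5.7]
opening: 0.329
grasp_force: 30.0
```

Call:
{"op": "move_arm", "data": {"increments": [{"xyz":[0,0,0],"roll":0,"grip":40},{"xyz":[0,0,0],"roll":0,"grip":60},{"xyz":[0,0,0],"roll":0,"grip":100},{"xyz":[0,0,0],"roll":0,"grip":100},{"xyz":[0,0,0],"roll":0,"grip":100}]}}

```text
time_s: 6.78
position: [0.4572, 0.2874, 0.0206]
tcp_rot: [[1.0, 0.001, -0.0], [0.001, -1.0, -0.0], [-0.0, 0.0, -1.0]]
force: [0.1, -0.1, 0.2]
opening: 0.621
grasp_force: 0.0
```

Call:
{"op": "move_arm", "data": {"increments": [{"xyz":[0,0,-10],"roll":0,"grip":100},{"xyz":[0,0,-25],"roll":0,"grip":100},{"xyz":[0,0,-35],"roll":0,"grip":100},{"xyz":[0,0,-35],"roll":0,"grip":100},{"xyz":[0,10,-10],"roll":0,"grip":100}]}}

```text
time_s: 7.2
position: [0.4603, 0.2796, 0.141]
tcp_rot: [[1.0, 0.002, 0.01], [0.002, -1.0, 0.004], [0.01, -0.004, -1.0]]
force: [0.3, 0.4, 0.8]
opening: 0.963
grasp_force: 0.0
```

Call:
{"op": "move_arm", "data": {"increments": [{"xyz":[-2,25,0],"roll":0,"grip":100},{"xyz":[-2,35,0],"roll":0,"grip":100},{"xyz":[-2,40,0],"roll":0,"grip":100},{"xyz":[-2,40,0],"roll":0,"grip":100},{"xyz":[-2,40,0],"roll":0,"grip":100}]}}

```text
time_s: 7.62
position: [0.4467, 0.0959, 0.1361]
tcp_rot: [[1.0, 0.002, 0.0], [0.002, -1.0, -0.0], [0.0, 0.0, -1.0]]
force: [1.1, 0.5, -1.3]
opening: 0.994
grasp_force: 0.0
```

Call:
{"op": "move_arm", "data": {"increments": [{"xyz":[-2,40,0],"roll":0,"grip":100},{"xyz":[0,40,0],"roll":0,"grip":100},{"xyz":[0,40,0],"roll":0,"grip":100},{"xyz":[0,40,0],"roll":0,"grip":100},{"xyz":[0,40,0],"roll":0,"grip":100}]}}

```text
time_s: 8.03
position: [0.4447, -0.1046, 0.136]
tcp_rot: [[1.0, 0.0, -0.0], [0.0, -1.0, 0.0], [-0.0, -0.0, -1.0]]
force: [1.9, -0.0, 0.3]
opening: 1.002
grasp_force: 0.0
```

Call:
{"op": "move_arm", "data": {"increments": [{"xyz":[0,30,0],"roll":0,"grip":100},{"xyz":[0,20,0],"roll":0,"grip":100},{"xyz":[0,16,0],"roll":0,"grip":100},{"xyz":[0,0,0],"roll":0,"grip":100},{"xyz":[0,0,0],"roll":0,"grip":100}]}}

```text
time_s: 8.45
position: [0.4451, -0.1691, 0.1358]
tcp_rot: [[1.0, -0.001, -0.0], [-0.001, -1.0, 0.0], [-0.0, -0.0, -1.0]]
force: [0.6, 0.8, 0.2]
opening: 0.999
grasp_force: 0.0
```

```bash
python3 - <<'E'
from rig import bot
from h import *
s,p,P=wrist(bot)
print("C",find(P,(.587,-.163),.025,.049,.065))
print("D",find(P,(.469,-.0105),.030,.053,.070))
E
```

```text
C (array([ 589.1, -161.6,   24.6]), np.float64(56.6), 1270)
D (array([471.8,  -9.5,  29.7]), np.float64(60.2), 1604)
```

Call:
{"op": "move_arm", "data": {"increments": [{"xyz":[0,0,25],"roll":0,"grip":100},{"xyz":[0,0,35],"roll":0,"grip":100},{"xyz":[0,0,30],"roll":0,"grip":100},{"xyz":[0,0,20],"roll":0,"grip":80},{"xyz":[0,0,8],"roll":0,"grip":70}]}}

```text
time_s: 8.92
position: [0.4437, -0.166, 0.0155]
tcp_rot: [[1.0, 0.003, -0.005], [0.003, -1.0, 0.003], [-0.005, -0.003, -1.0]]
force: [-0.1, 0.2, -0.3]
opening: 0.925
grasp_force: 0.0
```

Call:
{"op": "move_arm", "data": {"increments": [{"xyz":[0,0,0],"roll":0,"grip":60},{"xyz":[0,0,0],"roll":0,"grip":20},{"xyz":[0,0,0],"roll":0,"grip":20},{"xyz":[0,0,0],"roll":0,"grip":20},{"xyz":[0,0,0],"roll":0,"grip":20}]}}

```text
time_s: 9.33
position: [0.4464, -0.1689, 0.019]
tcp_rot: [[1.0, 0.001, 0.002], [0.001, -1.0, -0.001], [0.002, 0.001, -1.0]]
force: [-0.1, -0.1, -0.6]
opening: 0.555
grasp_force: 0.0
```

Call:
{"op": "move_arm", "data": {"increments": [{"xyz":[0,0,0],"roll":0,"grip":20},{"xyz":[0,0,0],"roll":0,"grip":20},{"xyz":[0,0,0],"roll":0,"grip":20},{"xyz":[0,0,0],"roll":0,"grip":20},{"xyz":[0,0,0],"roll":0,"grip":20}]}}

```text
time_s: 9.75
position: [0.4461, -0.1689, 0.0186]
tcp_rot: [[1.0, 0.0, 0.001], [0.0, -1.0, -0.001], [0.001, 0.001, -1.0]]
force: [-0.0, 0.4, 6.9]
opening: 0.451
grasp_force: 30.0
```

Call:
{"op": "move_arm", "data": {"increments": [{"xyz":[0,0,-15],"roll":0,"grip":20},{"xyz":[0,0,-30],"roll":0,"grip":20},{"xyz":[0,0,-35],"roll":0,"grip":20},{"xyz":[0,-10,-25],"roll":0,"grip":20},{"xyz":[-1,-25,-10],"roll":0,"grip":20}]}}

```text
time_s: 10.17
position: [0.4478, -0.137, 0.1361]
tcp_rot: [[1.0, -0.002, 0.008], [-0.002, -1.0, -0.006], [0.008, 0.006, -1.0]]
force: [1.3, -0.0, -1.8]
opening: 0.452
grasp_force: 30.0
```

Call:
{"op": "move_arm", "data": {"increments": [{"xyz":[-1,-35,0],"roll":0,"grip":20},{"xyz":[-1,-40,0],"roll":0,"grip":20},{"xyz":[-1,-40,0],"roll":0,"grip":20},{"xyz":[-1,-40,0],"roll":0,"grip":20},{"xyz":[-1,-40,0],"roll":0,"grip":20}]}}

```text
time_s: 10.58
position: [0.4386, 0.0631, 0.1328]
tcp_rot: [[1.0, -0.0, -0.0], [-0.0, -1.0, 0.0], [-0.0, -0.0, -1.0]]
force: [0.0, 0.4, -2.4]
opening: 0.448
grasp_force: 30.0
```

Call:
{"op": "move_arm", "data": {"increments": [{"xyz":[-1,-35,0],"roll":0,"grip":20},{"xyz":[-1,-20,0],"roll":0,"grip":20},{"xyz":[0,-13,0],"roll":0,"grip":20},{"xyz":[0,0,0],"roll":0,"grip":20},{"xyz":[0,0,0],"roll":0,"grip":20}]}}

```text
time_s: 11.0
position: [0.4369, 0.1299, 0.1326]
tcp_rot: [[1.0, 0.003, -0.001], [0.003, -1.0, -0.0], [-0.001, 0.0, -1.0]]
force: [0.6, 0.1, -3.2]
opening: 0.452
grasp_force: 30.0
```

Call:
{"op": "move_arm", "data": {"increments": [{"xyz":[1,0,20],"roll":0,"grip":20},{"xyz":[0,0,30],"roll":0,"grip":20},{"xyz":[0,0,25],"roll":0,"grip":20},{"xyz":[0,0,15],"roll":0,"grip":20},{"xyz":[0,0,5],"roll":0,"grip":20}]}}

```text
time_s: 11.42
position: [0.437, 0.1281, 0.0356]
tcp_rot: [[1.0, -0.001, -0.005], [-0.001, -1.0, -0.0], [-0.005, 0.0, -1.0]]
force: [-0.2, 0.1, -1.5]
opening: 0.453
grasp_force: 30.0
```

Call:
{"op": "move_arm", "data": {"increments": [{"xyz":[0,0,5],"roll":0,"grip":20},{"xyz":[0,0,3],"roll":0,"grip":20},{"xyz":[0,0,2],"roll":0,"grip":20},{"xyz":[0,0,1],"roll":0,"grip":20},{"xyz":[0,0,0],"roll":0,"grip":20}]}}

```text
time_s: 11.83
position: [0.4388, 0.1294, 0.0273]
tcp_rot: [[1.0, 0.001, 0.001], [0.001, -1.0, 0.0], [0.001, -0.0, -1.0]]
force: [0.5, 0.2, -1.7]
opening: 0.45
grasp_force: 30.0
```

Call:
{"op": "move_arm", "data": {"increments": [{"xyz":[0,0,1.5],"roll":0,"grip":20},{"xyz":[0,0,0.8],"roll":0,"grip":20},{"xyz":[0,0,0.4],"roll":0,"grip":20},{"xyz":[0,0,0.4],"roll":0,"grip":20},{"xyz":[0,0,0],"roll":0,"grip":20}]}}

```text
time_s: 12.25
position: [0.4386, 0.1295, 0.0246]
tcp_rot: [[1.0, 0.001, 0.001], [0.001, -1.0, 0.0], [0.001, -0.0, -1.0]]
force: [-0.8, -0.1, 7.2]
opening: 0.454
grasp_force: 30.0
```

Call:
{"op": "move_arm", "data": {"increments": [{"xyz":[0,0,0],"roll":0,"grip":50},{"xyz":[0,0,0],"roll":0,"grip":65},{"xyz":[0,0,0],"roll":0,"grip":100},{"xyz":[0,0,0],"roll":0,"grip":100},{"xyz":[0,0,0],"roll":0,"grip":100}]}}

```text
time_s: 12.67
position: [0.4384, 0.1295, 0.0236]
tcp_rot: [[1.0, 0.001, -0.0], [0.001, -1.0, -0.0], [-0.0, 0.0, -1.0]]
force: [0.8, -0.0, 0.3]
opening: 0.717
grasp_force: 0.0
```

Call:
{"op": "move_arm", "data": {"increments": [{"xyz":[0,0,-10],"roll":0,"grip":100},{"xyz":[0,0,-25],"roll":0,"grip":100},{"xyz":[0,0,-35],"roll":0,"grip":100},{"xyz":[0,0,-35],"roll":0,"grip":100},{"xyz":[5,10,-10],"roll":0,"grip":100}]}}

```text
time_s: 13.08
position: [0.4443, 0.1205, 0.1424]
tcp_rot: [[1.0, 0.003, 0.005], [0.003, -1.0, 0.001], [0.005, -0.001, -1.0]]
force: [1.0, -0.4, 0.6]
opening: 0.984
grasp_force: 0.0
```

Call:
{"op": "move_arm", "data": {"increments": [{"xyz":[12,24,0],"roll":0,"grip":100},{"xyz":[17,33,0],"roll":0,"grip":100},{"xyz":[17,33,0],"roll":0,"grip":100},{"xyz":[17,33,0],"roll":0,"grip":100},{"xyz":[17,33,0],"roll":0,"grip":100}]}}

```text
time_s: 13.5
position: [0.5238, -0.038, 0.1386]
tcp_rot: [[1.0, 0.001, -0.0], [0.001, -1.0, 0.0], [-0.0, -0.0, -1.0]]
force: [0.7, 0.2, 0.0]
opening: 1.001
grasp_force: 0.0
```

Call:
{"op": "move_arm", "data": {"increments": [{"xyz":[17,33,0],"roll":0,"grip":100},{"xyz":[17,33,0],"roll":0,"grip":100},{"xyz":[17,33,0],"roll":0,"grip":100},{"xyz":[14,26,0],"roll":0,"grip":100},{"xyz":[0,0,0],"roll":0,"grip":100}]}}

```text
time_s: 13.92
position: [0.5924, -0.168, 0.1388]
tcp_rot: [[1.0, -0.004, 0.006], [-0.004, -1.0, -0.005], [0.006, 0.004, -1.0]]
force: [0.7, 0.2, 0.6]
opening: 1.002
grasp_force: 0.0
```

Call:
{"op": "move_arm", "data": {"increments": [{"xyz":[0,0,0],"roll":0,"grip":100},{"xyz":[0,0,0],"roll":0,"grip":100},{"xyz":[0,0,20],"roll":0,"grip":100},{"xyz":[0,0,30],"roll":0,"grip":100},{"xyz":[0,0,30],"roll":0,"grip":100}]}}

```text
time_s: 14.33
position: [0.5885, -0.1599, 0.059]
tcp_rot: [[1.0, 0.003, 0.002], [0.003, -1.0, -0.001], [0.002, 0.001, -1.0]]
force: [0.5, -0.9, -0.2]
opening: 1.003
grasp_force: 0.0
```

Call:
{"op": "move_arm", "data": {"increments": [{"xyz":[0,0,25],"roll":0,"grip":100},{"xyz":[0,0,14],"roll":0,"grip":90},{"xyz":[0,0,0],"roll":0,"grip":80},{"xyz":[0,0,0],"roll":0,"grip":70},{"xyz":[0,0,0],"roll":0,"grip":30}]}}

```text
time_s: 14.75
position: [0.589, -0.1608, 0.0207]
tcp_rot: [[1.0, 0.002, 0.001], [0.002, -1.0, -0.0], [0.001, 0.0, -1.0]]
force: [-0.0, 0.6, 0.2]
opening: 0.779
grasp_force: 0.0
```

Call:
{"op": "move_arm", "data": {"increments": [{"xyz":[0,0,0],"roll":0,"grip":30},{"xyz":[0,0,0],"roll":0,"grip":30},{"xyz":[0,0,0],"roll":0,"grip":30},{"xyz":[0,0,0],"roll":0,"grip":30},{"xyz":[0,0,0],"roll":0,"grip":30}]}}

```text
time_s: 15.17
position: [0.5895, -0.1619, 0.0211]
tcp_rot: [[1.0, 0.001, 0.002], [0.001, -1.0, -0.001], [0.002, 0.001, -1.0]]
force: [-1.0, 1.1, 6.3]
opening: 0.573
grasp_force: 30.0
```

Call:
{"op": "move_arm", "data": {"increments": [{"xyz":[0,0,-15],"roll":0,"grip":30},{"xyz":[0,0,-30],"roll":0,"grip":30},{"xyz":[0,0,-35],"roll":0,"grip":30},{"xyz":[2,-10,-25],"roll":0,"grip":30},{"xyz":[2,-25,-10],"roll":0,"grip":30}]}}

```text
time_s: 15.58
position: [0.5953, -0.13, 0.1386]
tcp_rot: [[1.0, -0.003, 0.008], [-0.003, -1.0, -0.004], [0.008, 0.004, -1.0]]
force: [2.0, -0.4, -2.2]
opening: 0.572
grasp_force: 30.0
```

Call:
{"op": "move_arm", "data": {"increments": [{"xyz":[2,-35,0],"roll":0,"grip":30},{"xyz":[2,-40,0],"roll":0,"grip":30},{"xyz":[2,-40,0],"roll":0,"grip":30},{"xyz":[2,-40,0],"roll":0,"grip":30},{"xyz":[2,-40,0],"roll":0,"grip":30}]}}

```text
time_s: 16.0
position: [0.6014, 0.0703, 0.1342]
tcp_rot: [[1.0, 0.0, -0.002], [0.0, -1.0, 0.0], [-0.002, -0.0, -1.0]]
force: [0.2, -0.9, -2.9]
opening: 0.575
grasp_force: 30.0
```

Call:
{"op": "move_arm", "data": {"increments": [{"xyz":[2,-40,0],"roll":0,"grip":30},{"xyz":[2,-40,0],"roll":0,"grip":30},{"xyz":[2,-40,0],"roll":0,"grip":30},{"xyz":[2,-35,0],"roll":0,"grip":30},{"xyz":[2,-25,0],"roll":0,"grip":30}]}}

```text
time_s: 16.42
position: [0.6109, 0.2521, 0.1339]
tcp_rot: [[1.0, 0.003, -0.002], [0.003, -1.0, 0.001], [-0.002, -0.001, -1.0]]
force: [-0.2, 0.2, -1.7]
opening: 0.57
grasp_force: 30.0
```

Call:
{"op": "move_arm", "data": {"increments": [{"xyz":[2,-19,0],"roll":0,"grip":30},{"xyz":[0,0,0],"roll":0,"grip":30},{"xyz":[0,0,0],"roll":0,"grip":30},{"xyz":[0,0,0],"roll":0,"grip":30},{"xyz":[0,0,0],"roll":0,"grip":30}]}}

```text
time_s: 16.83
position: [0.6138, 0.2663, 0.1342]
tcp_rot: [[1.0, -0.0, -0.002], [-0.0, -1.0, -0.001], [-0.002, 0.001, -1.0]]
force: [0.4, -0.3, -2.4]
opening: 0.575
grasp_force: 30.0
```

Call:
{"op": "move_arm", "data": {"increments": [{"xyz":[1,-1,20],"roll":0,"grip":30},{"xyz":[0,0,30],"roll":0,"grip":30},{"xyz":[0,0,25],"roll":0,"grip":30},{"xyz":[0,0,15],"roll":0,"grip":30},{"xyz":[0,0,5],"roll":0,"grip":30}]}}

```text
time_s: 17.25
position: [0.613, 0.2664, 0.0363]
tcp_rot: [[1.0, -0.001, -0.007], [-0.001, -1.0, -0.002], [-0.007, 0.002, -1.0]]
force: [-0.8, -1.2, -2.5]
opening: 0.573
grasp_force: 30.0
```

Call:
{"op": "move_arm", "data": {"increments": [{"xyz":[0,0,4],"roll":0,"grip":30},{"xyz":[0,0,2],"roll":0,"grip":30},{"xyz":[0,0,2],"roll":0,"grip":30},{"xyz":[0,0,1],"roll":0,"grip":30},{"xyz":[0,0,0],"roll":0,"grip":30}]}}

```text
time_s: 17.67
position: [0.6159, 0.2687, 0.0316]
tcp_rot: [[1.0, 0.001, 0.002], [0.001, -1.0, 0.0], [0.002, -0.0, -1.0]]
force: [-0.2, 0.8, -2.4]
opening: 0.57
grasp_force: 30.0
```

Call:
{"op": "move_arm", "data": {"increments": [{"xyz":[0,0,2],"roll":0,"grip":30},{"xyz":[0,0,1],"roll":0,"grip":30},{"xyz":[0,0,0.7],"roll":0,"grip":30},{"xyz":[0,0,0],"roll":0,"grip":30},{"xyz":[0,0,0],"roll":0,"grip":30}]}}

```text
time_s: 18.08
position: [0.6153, 0.2687, 0.0272]
tcp_rot: [[1.0, 0.001, 0.0], [0.001, -1.0, 0.0], [0.0, -0.0, -1.0]]
force: [0.1, 0.3, 0.1]
opening: 0.57
grasp_force: 30.0
```

Call:
{"op": "move_arm", "data": {"increments": [{"xyz":[0,0,0.4],"roll":0,"grip":30},{"xyz":[0,0,0.3],"roll":0,"grip":30},{"xyz":[0,0,0],"roll":0,"grip":30}]}}

```text
time_s: 18.33
position: [0.6153, 0.2687, 0.0271]
tcp_rot: [[1.0, 0.001, 0.0], [0.001, -1.0, 0.0], [0.0, -0.0, -1.0]]
force: [-2.0, -0.3, 4.8]
opening: 0.572
grasp_force: 30.0
```

Call:
{"op": "move_arm", "data": {"increments": [{"xyz":[0,0,0],"roll":0,"grip":65},{"xyz":[0,0,0],"roll":0,"grip":75},{"xyz":[0,0,0],"roll":0,"grip":100},{"xyz":[0,0,0],"roll":0,"grip":100},{"xyz":[0,0,0],"roll":0,"grip":100}]}}

```text
time_s: 18.75
position: [0.6153, 0.2685, 0.0259]
tcp_rot: [[1.0, 0.001, 0.0], [0.001, -1.0, -0.0], [0.0, 0.0, -1.0]]
force: [0.7, -0.7, -0.5]
opening: 0.865
grasp_force: 0.0
```

Call:
{"op": "move_arm", "data": {"increments": [{"xyz":[0,0,-10],"roll":0,"grip":100},{"xyz":[0,0,-25],"roll":0,"grip":100},{"xyz":[0,0,-35],"roll":0,"grip":100},{"xyz":[0,0,-35],"roll":0,"grip":100},{"xyz":[-5,10,-10],"roll":0,"grip":100}]}}

```text
time_s: 19.17
position: [0.6149, 0.2609, 0.1481]
tcp_rot: [[1.0, 0.002, 0.013], [0.002, -1.0, 0.004], [0.013, -0.004, -1.0]]
force: [1.6, 0.2, 1.1]
opening: 0.997
grasp_force: 0.0
```

Call:
{"op": "move_arm", "data": {"increments": [{"xyz":[-12,24,0],"roll":0,"grip":100},{"xyz":[-17,33,0],"roll":0,"grip":100},{"xyz":[-17,33,0],"roll":0,"grip":100},{"xyz":[-17,33,0],"roll":0,"grip":100},{"xyz":[-17,33,0],"roll":0,"grip":100}]}}

```text
time_s: 19.58
position: [0.5292, 0.1012, 0.1418]
tcp_rot: [[1.0, 0.002, 0.001], [0.002, -1.0, -0.0], [0.001, 0.0, -1.0]]
force: [0.9, -1.0, -0.5]
opening: 0.995
grasp_force: 0.0
```

Call:
{"op": "move_arm", "data": {"increments": [{"xyz":[-17,33,0],"roll":0,"grip":100},{"xyz":[-17,33,0],"roll":0,"grip":100},{"xyz":[-17,33,0],"roll":0,"grip":100},{"xyz":[-8,13,0],"roll":0,"grip":100},{"xyz":[0,0,0],"roll":0,"grip":100}]}}

```text
time_s: 20.0
position: [0.4693, -0.012, 0.1416]
tcp_rot: [[1.0, -0.004, -0.002], [-0.004, -1.0, -0.0], [-0.002, 0.0, -1.0]]
force: [-0.8, 0.5, -0.1]
opening: 1.003
grasp_force: 0.0
```

Call:
{"op": "move_arm", "data": {"increments": [{"xyz":[0,0,0],"roll":0,"grip":100},{"xyz":[0,0,0],"roll":0,"grip":100},{"xyz":[0,0,0],"roll":0,"grip":100},{"xyz":[0,0,0],"roll":0,"grip":100},{"xyz":[0,0,0],"roll":0,"grip":100}]}}

```text
time_s: 20.42
position: [0.4719, -0.0087, 0.1412]
tcp_rot: [[1.0, 0.003, 0.0], [0.003, -1.0, 0.0], [0.0, -0.0, -1.0]]
force: [-0.1, -0.3, -0.4]
opening: 1.002
grasp_force: 0.0
```

Call:
{"op": "move_arm", "data": {"increments": [{"xyz":[-1,1,20],"roll":0,"grip":100},{"xyz":[0,0,30],"roll":0,"grip":100},{"xyz":[0,0,30],"roll":0,"grip":100},{"xyz":[0,0,25],"roll":0,"grip":100},{"xyz":[0,0,10],"roll":0,"grip":100}]}}

```text
time_s: 20.83
position: [0.4691, -0.0096, 0.0236]
tcp_rot: [[1.0, 0.002, -0.004], [0.002, -1.0, 0.001], [-0.004, -0.001, -1.0]]
force: [-0.8, 0.3, 0.4]
opening: 0.998
grasp_force: 0.0
```

Call:
{"op": "move_arm", "data": {"increments": [{"xyz":[0,0,4],"roll":0,"grip":100},{"xyz":[0,0,0],"roll":0,"grip":85},{"xyz":[0,0,0],"roll":0,"grip":75},{"xyz":[0,0,0],"roll":0,"grip":40},{"xyz":[0,0,0],"roll":0,"grip":40}]}}

```text
time_s: 21.25
position: [0.4714, -0.0107, 0.0235]
tcp_rot: [[1.0, 0.001, 0.003], [0.001, -1.0, -0.001], [0.003, 0.001, -1.0]]
force: [-0.4, -1.5, 0.8]
opening: 0.782
grasp_force: 0.0
```

Call:
{"op": "move_arm", "data": {"increments": [{"xyz":[0,0,0],"roll":0,"grip":40},{"xyz":[0,0,0],"roll":0,"grip":40},{"xyz":[0,0,0],"roll":0,"grip":40},{"xyz":[0,0,0],"roll":0,"grip":40}]}}

```text
time_s: 21.58
position: [0.471, -0.0107, 0.0232]
tcp_rot: [[1.0, 0.001, 0.002], [0.001, -1.0, -0.0], [0.002, 0.0, -1.0]]
force: [-0.2, -0.3, 6.7]
opening: 0.676
grasp_force: 30.0
```

Call:
{"op": "move_arm", "data": {"increments": [{"xyz":[0,0,-15],"roll":0,"grip":40},{"xyz":[0,0,-30],"roll":0,"grip":40},{"xyz":[0,0,-30],"roll":0,"grip":40},{"xyz":[8,-7,-20],"roll":0,"grip":40},{"xyz":[20,-17,-10],"roll":0,"grip":40}]}}

```text
time_s: 22.0
position: [0.4964, 0.0127, 0.1293]
tcp_rot: [[1.0, -0.001, -0.002], [-0.001, -1.0, -0.001], [-0.002, 0.001, -1.0]]
force: [0.5, -0.4, -2.8]
opening: 0.67
grasp_force: 30.0
```

Call:
{"op": "move_arm", "data": {"increments": [{"xyz":[28,-25,0],"roll":0,"grip":40},{"xyz":[28,-25,0],"roll":0,"grip":40},{"xyz":[28,-25,0],"roll":0,"grip":40},{"xyz":[15,-13,0],"roll":0,"grip":40},{"xyz":[7,-6,0],"roll":0,"grip":40}]}}

```text
time_s: 22.42
position: [0.6065, 0.1098, 0.127]
tcp_rot: [[1.0, 0.003, 0.002], [0.003, -1.0, 0.001], [0.002, -0.001, -1.0]]
force: [0.0, -0.6, -3.1]
opening: 0.673
grasp_force: 30.0
```

Call:
{"op": "move_arm", "data": {"increments": [{"xyz":[0,0,0],"roll":0,"grip":40},{"xyz":[0,0,0],"roll":0,"grip":40},{"xyz":[0,0,0],"roll":0,"grip":40},{"xyz":[0,0,0],"roll":0,"grip":40}]}}

```text
time_s: 22.75
position: [0.6026, 0.1065, 0.1269]
tcp_rot: [[1.0, -0.0, -0.003], [-0.0, -1.0, -0.0], [-0.003, 0.0, -1.0]]
force: [-0.1, -0.7, -2.9]
opening: 0.672
grasp_force: 30.0
```

Call:
{"op": "move_arm", "data": {"increments": [{"xyz":[1,0,20],"roll":0,"grip":40},{"xyz":[0,0,30],"roll":0,"grip":40},{"xyz":[0,0,20],"roll":0,"grip":40},{"xyz":[0,0,12],"roll":0,"grip":40},{"xyz":[0,0,5],"roll":0,"grip":40}]}}

```text
time_s: 23.17
position: [0.6034, 0.1067, 0.0383]
tcp_rot: [[1.0, -0.0, -0.005], [-0.0, -1.0, -0.0], [-0.005, 0.0, -1.0]]
force: [0.6, 0.4, -2.3]
opening: 0.67
grasp_force: 30.0
```

Call:
{"op": "move_arm", "data": {"increments": [{"xyz":[0,0,4],"roll":0,"grip":40},{"xyz":[0,0,2],"roll":0,"grip":40},{"xyz":[0,0,1],"roll":0,"grip":40},{"xyz":[0,0,0],"roll":0,"grip":40},{"xyz":[0,0,0],"roll":0,"grip":40}]}}

```text
time_s: 23.58
position: [0.6061, 0.1076, 0.0342]
tcp_rot: [[1.0, 0.001, 0.002], [0.001, -1.0, -0.0], [0.002, 0.0, -1.0]]
force: [-0.3, 0.6, -3.6]
opening: 0.674
grasp_force: 30.0
```

Call:
{"op": "move_arm", "data": {"increments": [{"xyz":[0,0,2],"roll":0,"grip":40},{"xyz":[0,0,1.5],"roll":0,"grip":40},{"xyz":[0,0,1],"roll":0,"grip":40},{"xyz":[0,0,0],"roll":0,"grip":40},{"xyz":[0,0,0],"roll":0,"grip":40}]}}

```text
time_s: 24.0
position: [0.6054, 0.1076, 0.0292]
tcp_rot: [[1.0, 0.001, 0.0], [0.001, -1.0, -0.0], [0.0, 0.0, -1.0]]
force: [-1.5, 0.2, 1.6]
opening: 0.67
grasp_force: 30.0
```

Call:
{"op": "move_arm", "data": {"increments": [{"xyz":[0,0,0.4],"roll":0,"grip":40},{"xyz":[0,0,0],"roll":0,"grip":40},{"xyz":[0,0,0],"roll":0,"grip":40}]}}

```text
time_s: 24.25
position: [0.6055, 0.1077, 0.0292]
tcp_rot: [[1.0, 0.001, 0.0], [0.001, -1.0, 0.0], [0.0, -0.0, -1.0]]
force: [-1.5, 0.6, 5.6]
opening: 0.673
grasp_force: 30.0
```

Contact made. I'll release, lift and back off, then check.

Call:
{"op": "move_arm", "data": {"increments": [{"xyz":[0,0,0],"roll":0,"grip":75},{"xyz":[0,0,0],"roll":0,"grip":85},{"xyz":[0,0,0],"roll":0,"grip":100},{"xyz":[0,0,0],"roll":0,"grip":100},{"xyz":[0,0,0],"roll":0,"grip":100}]}}

```text
time_s: 24.67
position: [0.6054, 0.1075, 0.0282]
tcp_rot: [[1.0, 0.001, 0.0], [0.001, -1.0, -0.0], [0.0, 0.0, -1.0]]
force: [1.3, 0.1, 0.3]
opening: 0.947
grasp_force: 0.0
```

Call:
{"op": "move_arm", "data": {"increments": [{"xyz":[0,0,-10],"roll":0,"grip":100},{"xyz":[0,0,-25],"roll":0,"grip":100},{"xyz":[0,0,-35],"roll":0,"grip":100},{"xyz":[0,0,-40],"roll":0,"grip":100},{"xyz":[0,0,-40],"roll":0,"grip":100}]}}

```text
time_s: 25.08
position: [0.6047, 0.1076, 0.18]
tcp_rot: [[1.0, 0.001, -0.001], [0.001, -1.0, 0.0], [-0.001, -0.0, -1.0]]
force: [1.3, -1.1, -0.1]
opening: 1.0
grasp_force: 0.0
```

Call:
{"op": "move_arm", "data": {"increments": [{"xyz":[-35,0,0],"roll":0,"grip":100},{"xyz":[-40,0,0],"roll":0,"grip":100},{"xyz":[-40,0,0],"roll":0,"grip":100},{"xyz":[-20,0,0],"roll":0,"grip":100},{"xyz":[0,0,0],"roll":0,"grip":100}]}}

```text
time_s: 25.5
position: [0.4636, 0.1079, 0.1787]
tcp_rot: [[1.0, 0.002, -0.007], [0.002, -1.0, 0.0], [-0.007, -0.0, -1.0]]
force: [-0.8, 0.6, -0.4]
opening: 0.999
grasp_force: 0.0
```

Call:
{"op": "move_arm", "data": {"increments": [{"xyz":[0,0,0],"roll":0,"grip":100},{"xyz":[0,0,0],"roll":0,"grip":100},{"xyz":[0,0,0],"roll":0,"grip":100}]}}

```text
time_s: 25.75
position: [0.4725, 0.1074, 0.1789]
tcp_rot: [[1.0, 0.001, 0.003], [0.001, -1.0, -0.0], [0.003, 0.0, -1.0]]
force: [0.4, 0.3, 0.3]
opening: 1.003
grasp_force: 0.0
```

```bash
python3 - <<'E'
from rig import bot
from h import *
s,p,P=wrist(bot);cv2.imwrite("pics/w3.png",p[:,:,::-1])
for n,c,r,h in [("A",(.458,.288),.015,.054),("B",(.4385,.1295),.02,.058),("C",(.615,.268),.025,.062),("D",(.6055,.1075),.03,.066)]:
    try: print(n,find(P,c,r,h-.006,h+.008))
    except Exception as e: print(n,e)
p,d=bot.capture("scene");cv2.imwrite("pics/scene1.png",cv2.resize(p[60:380,180:520,::-1],(640,602))[:600])
E
```

```text
A (array([458.6, 288.3,  14.6]), np.float64(54.4), 437)
B (array([439.9, 130.7,  19.6]), np.float64(58.5), 518)
C (array([615.3, 269.7,  25. ]), np.float64(62.5), 1252)
D (array([605.7, 109. ,  29.6]), np.float64(66.7), 1263)
```

View pics/w3.png

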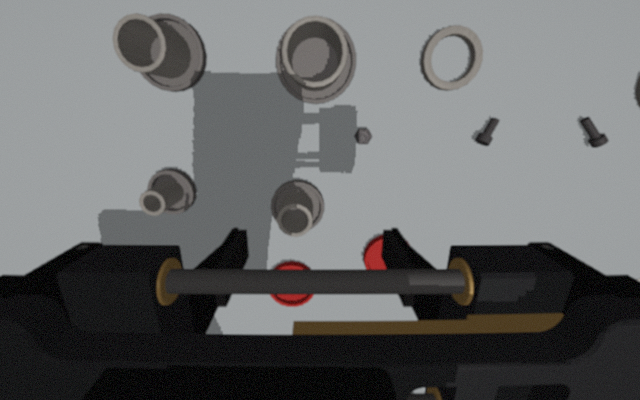

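View pics/scene1.png

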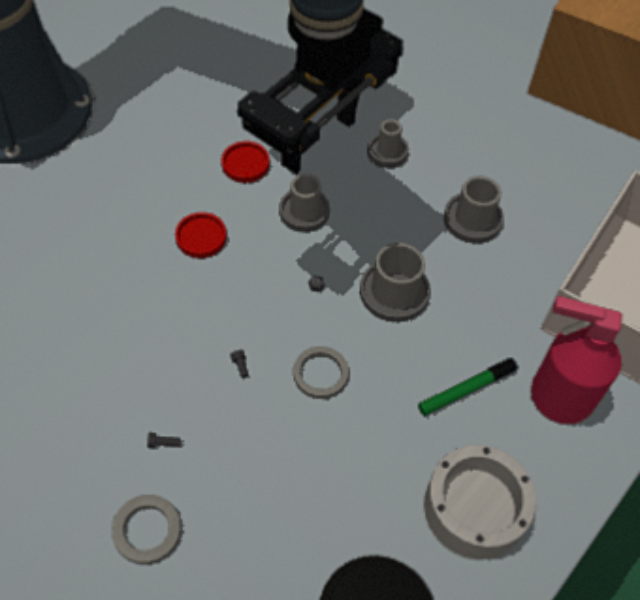

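All four sleeves stand upright and flat in their own grey holders, with tops at 54, 58, 62 and 66 mm as expected. In the scene crop they are at (388,140), (304,205), (475,210) and (397,285). The rings at (320,372) and (147,528) and both red dishes are untouched.

```bash
python3 -c "
from rig import bot
print(bot.hand_in())"
```

```text
the job is handed in; nothing more can be done
None
```

All four sleeves stand upright and flat in the holders of their own size, placed smallest to largest, with the rings and red look-alikes left alone; the job was handed in at about 26 s.

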